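Take the screw cap off the misting reservoir and hang it up to dry

TASK

The empty misting reservoir has to air out. Turn the drying carousel so that its one empty hook stands over the middle of the frosted glass dish, unscrew the teal cap from the reservoir with several counter-clockwise twists, regripping in between, until it lifts off freely, and hang it by its carry loop on that hook so that it drips into the dish. Leave the dish and everything else on the ledge where they are.

Things in the scene. Friction and masses are not known exactly. Their poses are not given: they have to be found in the camera images.
- cap: Teal ribbed screw cap, 58 mm wide, 26 mm high, 70 g, with a stiff carry loop on top (6 mm thick, 50 mm wide, its arch reaching 59 mm above the cap's underside). Origin: centre of the underside, z up its axis. The loop stands in the cap's x-z plane: a hook passes through it along the cap's y axis, so to hang it grip across the x axis, fingers off the loop's open faces. Starts tight on the reservoir.
- cap_ribs (a point): Point on the cap's axis 17 mm above its underside, a good height to grip it round its side, at any yaw. Right-hand thread: unscrews counter-clockwise seen from above, rises 12 mm per full turn and comes free after 190 degrees (3.3 rad); up to 300 degrees does no harm. Before that it cannot be pulled off. A compressed rubber seal makes it stiff at first (about 0.3 N m).
- cap_loop (a point): Underside of the top of the cap's carry loop, on the cap's axis, 53 mm above the cap's underside: the spot that rests on a hook. Below it the loop is open for 27 mm down to the cap's top, and 38 mm wide near the cap.
- reservoir: White plastic water tank, 110 mm in diameter, strapped in a steel cradle (base 150 x 130 mm) bolted to the ledge. Threaded neck on top, 42 mm wide inside the thread, rim 143 mm above the ledge; the sloping shoulder begins 112 mm above the ledge, 13 mm below the seated cap's underside. Origin: centre of its underside on the ledge; the cap sits on its axis, underside 125 mm up.
- rack (a joint): Angle (rad) of the carousel's turning part about its upright axis, growing counter-clockwise from above, any number; starts 0.8 to 2.2. Four wire hooks at right angles: three hold tools (slotted scoop, brush, tweezers) that swing a little and cannot come off, one is empty. Stays where left (0.15 N m friction). At 0 the empty hook points about towards the robot; the dish says where it must go.
- rack_knob (a point): Centre of the round wooden knob on the carousel's axis, 38 mm in diameter, its sides from 233 to 265 mm above the ledge; this point is 253 mm up. The hooks leave the hub at 215 mm height, hook tips up to 224 mm. Turn it to turn the rack.
- free_hook (a point): Lowest point of the empty hook on top of its wire (6 mm thick), where a loop comes to rest: 88 mm out from the carousel's axis and 214 mm above the ledge. The hook runs straight out from the axis; its upturned tip ends 106 mm from the axis and 10 mm higher than this point; the wire's underside is 6 mm below this point.
- dish: Frosted glass dish, 100 mm in diameter and 26 mm high, 300 g, standing on the carousel's round steel base plate (280 mm in diameter, 10 mm thick), about 88 mm from the axis on the side towards the robot. Origin: centre of its underside.
- half_log: Brown ceramic half-log hide, 130 x 93 x 48 mm, a bystander. Origin: centre of its underside, x along its length.
- sprayer: Green plastic spray bottle with white trigger head, 72 mm across, 202 mm high, a bystander. Origin: centre of its underside.
- vitamin_jar: Closed jar, 64 mm across, 85 mm high, a bystander. Origin: centre of its underside.
- feed_bowl: White ceramic bowl, 84 mm across, 35 mm high, a bystander. Origin: centre of its underside.
- thermometer: Round black dial thermometer lying face up, 48 mm across, 17 mm high, a bystander between the reservoir and the carousel. Origin: centre of its underside.

How it is judged:
On the way, in this order (a step that is already met when the one before it is completed fails the run):
1. the cap is turned about a quarter turn on the neck (angle between the x axis of cap and the x axis of reservoir, either way round above 1.1 rad and z of cap in the frame of reservoir below 0.135 m and horizontal distance between cap and reservoir below 0.006 m), for 0.05 s.
2. the cap is turned about a half turn, still on the neck (angle between the x axis of cap and the x axis of reservoir, either way round below 0.5 rad and z of cap in the frame of reservoir below 0.14 m and horizontal distance between cap and reservoir below 0.006 m), for 0.05 s.
3. the cap is lifted free of the neck (z of cap in the frame of reservoir above 0.15 m), for 0.1 s.
At the end, for the whole second after the job is handed in: The cap hangs by its carry loop on the carousel's empty hook (loop within 12 mm of the hook's low point), upright within 0.4 rad and nearly at rest (under 0.05 m/s); the hook is within 22 mm and the cap within 26 mm of the dish's centre, seen from above (distance between cap_loop and free_hook below 0.012 m and angle between cap's own z axis and vertical below 0.4 rad and horizontal distance between free_hook and dish below 0.022 m and horizontal distance between cap and dish below 0.026 m and linear speed of cap below 0.05 m/s); the robot touches nothing.
It fails at once if the glass dish is pushed by more than 15 mm (distance of dish from where it was at the start of the episode above 0.015 m).
It fails at once if a bystander is moved by more than 30 mm (distance of any of half_log, sprayer, vitamin_jar, feed_bowl, thermometer from where it was at the start of the episode above 0.03 m).
It also fails if it takes over 72 s, if anything falls off the work surface, if the arm or the gripper's body presses on something with over 40 N, if the wrist force passes 120 N, or if a joint passes its speed limit or range.

ROBOT

A 6-joint arm with a two-finger parallel gripper is mounted at the origin on the work surface. World frame = base frame: x ahead of the robot, y to its left, z up, the work surface at z = 0. Lengths are in m, angles in rad, forces in N, time in s.
With the tool pointing down it reaches from about 0.275 to 1 m from the base axis. Payload 8.4 kg.
Tool frame: the origin (TCP) lies on the centre line of the jaws, within the pads' length; the fingertips stand 17 mm ahead of it and the grasp point (between the pads) lies 2 mm behind it (bot.tcp_to_tips is the y of the fingertips in the tool frame, in m); y points along the fingers, z is the direction in which the jaws open and shut, and the axes are right-handed (so a half turn about y gives the same grasp; the last joint's range is limited). The gripper opens to 85 mm and grips with 20 to 120 N. Pads are 22 mm wide; open, the fingers measure 114 mm over their backs; the gripper's body (76 mm by 85 mm) begins 54 mm behind the grasp point. The pads swing forward as they close: fully open they stand 13 mm farther back than shut.
Start: joints at [1.335, 0.353, 1.633, -0, 1.155, -0.002], TCP at [0.145, 0.608, 0.212] pointing down, gripper open.
Joint ranges: [-2.63, 2.63], [-0.92, 2.1], [0.06, 2.66], [-1.3, 4.44], [0, 2.69], [-3.02, 3.02]. Speed limits (rad/s): [2.22, 2.22, 2.79, 3.14, 3.14, 3.14].

INTERFACE

Orientations are given as a unit quaternion [x, y, z, w].
In Python, from workcell import bot, hand, kinematics, get_obs, vision, hand_in gives the robot as it stands. The module is installed in compiled form; this text tells all that it offers. Calls block until the motion is done:
- bot.reach(position, orientation): joint-space move of the TCP to a pose.
- bot.servo_line(position, ori=None, velocity=0.15): straight line of the TCP; ori=None keeps the orientation; velocity is the mean speed in m/s.
- bot.goto_joints(angles): joint-space move.
- hand.move_gripper(opening, strength=None): finger opening in m; strength is the grip in N (None keeps the last); returns when the fingers have stopped.
- bot.dwell(seconds).
- kinematics.solve_ik(position, orientation): joint angles nearest the present ones, or None.
- get_obs(): the state.
- vision.read_camera(name): name is "scene" or "side" or "wrist"; returns a dict with "frame" (420x560x3 uint8, red, green, blue), "intrinsics" (3x3 intrinsics, pixels), "dist" ([k1, k2, p1, p2, k3] as OpenCV has them; the pictures are not rectified), "view" (4x4, takes a point from world to camera coordinates). Camera axes: x right, y down, z forward; pixel columns grow to the right and rows downward; lengths in m; the calibration is good to about 2 mm. A picture is of the moment at which its call begins. There is no depth.
A pose or a line that the arm cannot do raises bot.IKError and nothing moves.
- hand_in(): hands the job in, once; it reports no verdict.
The state is a dict: "time_s": time; "joint_pos": joint angles; "joint_vel": joint speeds; "joint_efforts": joint torques, N m; "position": TCP position; "orientation": TCP orientation; "wrist_force": force on the tool from outside, world axes, zero at the start; "ft_torque": the same for the moment, N m; "gripper_width": finger opening in m.
Only numpy, scipy, OpenCV 4.12 (cv2) and the standard library are available. Lean on these libraries where they do the work, as an engineer would, in place of code of your own. Each camera call takes 0.05 s, during which the arm holds its last target.

## Working session

There is one attempt and no reset: what is moved stays moved. The work goes in short steps, each a Python script; the robot and the scene stay as the last script left them, time stands still between calls to the robot, and variables do not carry over. Pictures are saved under pics/ and viewed, and the job is handed in when it is done.

```bash
mkdir -p pics
python3 - <<'E'
from workcell import bot, hand, kinematics, get_obs, vision
import cv2,json,numpy as np
o=get_obs();print(o)
for n in ["scene","side","wrist"]:
    r=vision.read_camera(n);cv2.imwrite(f"pics/{n}0.png",r["frame"][:,:,::-1]);print(n,r["intrinsics"],r["dist"],np.round(r["view"],4).tolist())
    np.savez(f"{n}0.npz",**{k:np.array(v) for k,v in r.items()})
print(bot.tcp_to_tips)
E
```

```text
{'time_s': 0.0, 'joint_pos': array([ 1.33458884e+00,  3.53649300e-01,  1.63413781e+00, -2.52066680e-05,
        1.15520754e+00, -2.39358930e-03]), 'joint_vel': array([ 2.23553255e-04, -5.10055928e-05, -8.40520285e-05, -5.17543418e-04,
        8.15894460e-04,  3.03057939e-04]), 'joint_efforts': array([-3.02638633e-03, -6.05241895e+01, -3.42057252e+01, -2.23430202e-04,
        9.31601564e-03,  2.38924656e-05]), 'position': array([0.14469123, 0.60749904, 0.21155941]), 'orientation': array([ 0.70277356, -0.08252483,  0.08242302, -0.70178731]), 'wrist_force': array([-0.51309068, -0.07174995,  0.86033133]), 'ft_torque': array([ 0.01584839, -0.06134609,  0.04799885]), 'gripper_width': 0.08538314082669679}
scene [[394.69055811   0.         275.45279375]
 [  0.         394.69055811 209.24365343]
 [  0.           0.           1.        ]] [-0.05932429  0.          0.          0.          0.        ] [[0.7792, 0.6268, 0.0035, -0.4398], [0.5354, -0.6627, -0.5236, -0.1887], [-0.3259, 0.4099, -0.8519, 1.4777], [0.0, 0.0, 0.0, 1.0]]
side [[423.16748182   0.         279.43988026]
 [  0.         423.16748182 207.85553325]
 [  0.           0.           1.        ]] [0.01246312 0.         0.         0.         0.        ] [[0.8074, -0.59, -0.0108, -0.4412], [-0.4431, -0.5941, -0.6714, 0.3755], [0.3897, 0.5468, -0.7411, 1.4306], [0.0, 0.0, 0.0, 1.0]]
wrist [[375.91697166   0.         277.84847736]
 [  0.         375.91697166 213.12137678]
 [  0.           0.           1.        ]] [-0.08546276  0.          0.          0.          0.        ] [[0.2308, 0.973, -0.0005, -0.6251], [0.9374, -0.2222, 0.268, -0.0358], [0.2607, -0.0623, -0.9634, 0.3759], [0.0, 0.0, 0.0, 1.0]]
0.017
```

View pics/scene0.png

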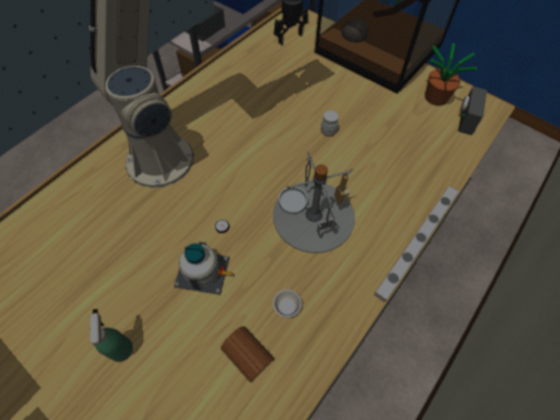

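View pics/side0.png

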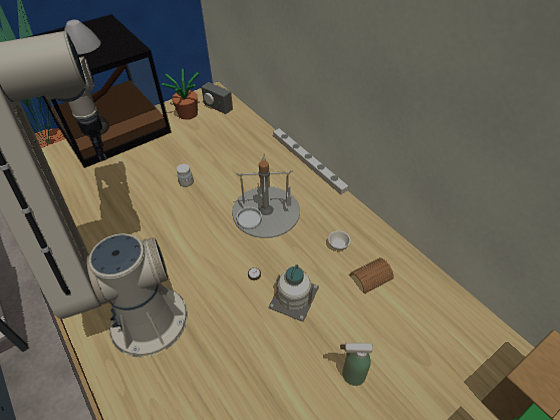

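View pics/wrist0.png

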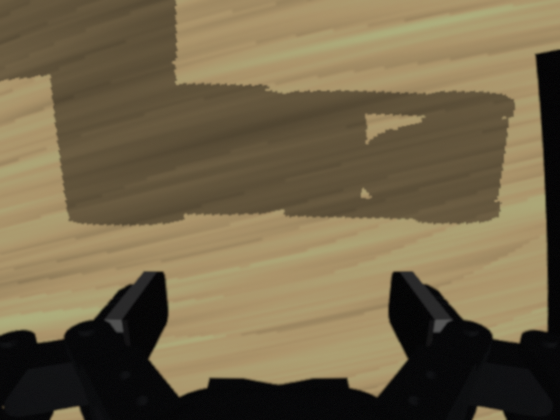

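The scene and side views show the carousel near the middle (scene ~(315,210), side ~(265,205)) and the reservoir with its teal cap at scene (197,260), side (293,290). The wrist view shows only the ledge. I'll enlarge the crops.

```bash
cat > h.py <<'E'
import numpy as np,cv2
def load(n):
    return np.load(n+".npz")
def ray(c,uv):
    p=cv2.undistortPoints(np.array([[uv]],float),c["intrinsics"],c["dist"])[0,0]
    R=c["view"][:3,:3];t=c["view"][:3,3]
    return -R.T@t, R.T@np.array([p[0],p[1],1])
def atz(c,uv,z):
    o,d=ray(c,uv); return o+d*(z-o[2])/d[2]
def tri(c1,u1,c2,u2):
    o1,d1=ray(c1,u1);o2,d2=ray(c2,u2);d1/=np.linalg.norm(d1);d2/=np.linalg.norm(d2)
    s=np.linalg.lstsq(np.stack([d1,-d2],1),o2-o1,rcond=None)[0]
    a=o1+s[0]*d1;b=o2+s[1]*d2
    return (a+b)/2,np.linalg.norm(a-b)
def proj(c,P):
    r,_=cv2.Rodrigues(c["view"][:3,:3])
    return cv2.projectPoints(np.array(P,float).reshape(-1,1,3),r,c["view"][:3,3],c["intrinsics"],c["dist"])[0][:,0]
def crop(img,x0,y0,w,h,s,f):
    cv2.imwrite(f,cv2.resize(img[y0:y0+h,x0:x0+w,::-1],None,fx=s,fy=s,interpolation=cv2.INTER_CUBIC))
E
python3 - <<'E'
from h import *
a=load("scene0");b=load("side0")
crop(np.clip(a["frame"]*1.8,0,255).astype(np.uint8),260,140,110,120,5,"pics/c1.png")
crop(np.clip(a["frame"]*1.8,0,255).astype(np.uint8),160,215,100,90,6,"pics/c2.png")
crop(b["frame"],220,145,100,100,6,"pics/c3.png")
crop(b["frame"],240,250,100,80,7,"pics/c4.png")
E
```

```text
(no output)
```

View pics/c1.png

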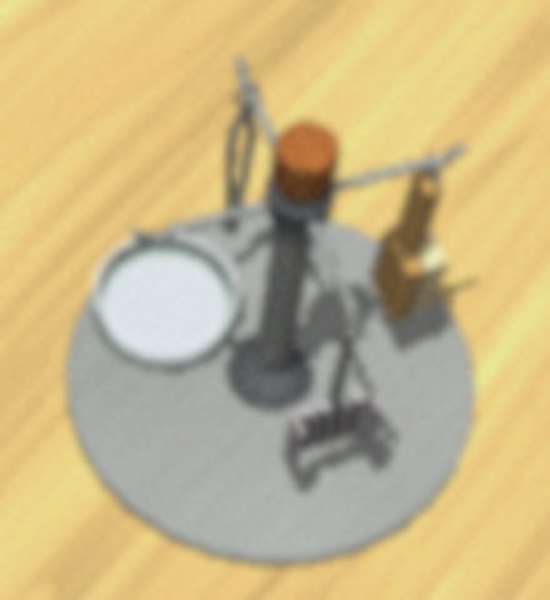

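View pics/c2.png

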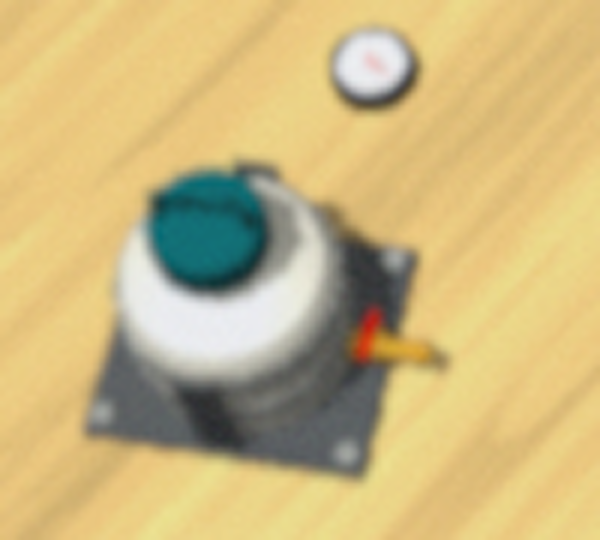

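View pics/c3.png

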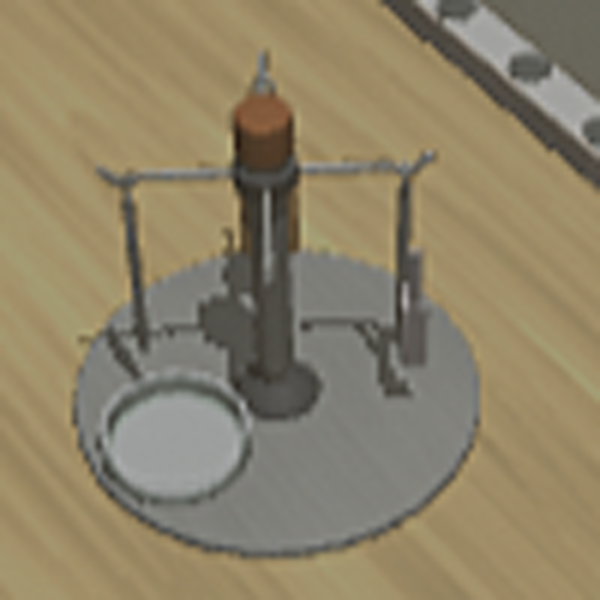

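View pics/c4.png

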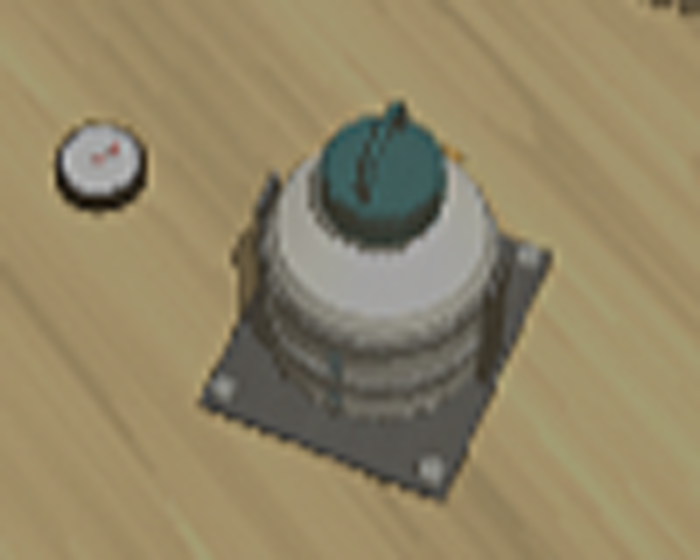

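The crops show the knob top at about scene c1 (306,145) and side c3 (264,110). Tools hang on the left, back and right hooks, so the empty one should point towards the side camera. I'll compute positions, and extract dish and plate ellipse outlines to fit.

Run:
```python
from h import *
a=load("scene0");b=load("side0")
C1=lambda x,y:(260+(x+.5)/5-.5,140+(y+.5)/5-.5)
C2=lambda x,y:(160+(x+.5)/6-.5,215+(y+.5)/6-.5)
C3=lambda x,y:(220+(x+.5)/6-.5,145+(y+.5)/6-.5)
C4=lambda x,y:(240+(x+.5)/7-.5,250+(y+.5)/7-.5)
print("knobtop",tri(a,C1(307,143),b,C3(263,110)), atz(a,C1(307,143),.265),atz(b,C3(263,110),.265))
print("tweez tip",tri(a,C1(240,62),b,C3(104,172)))
print("plate edge dish", )
# plate top ellipse: extremes scene
for c,pts in ((a,[C1(68,375),C1(472,390),C1(270,562),C1(140,235),C1(120,490),C1(420,500),C1(400,245)]),(b,[C3(76,400),C3(478,400),C3(280,548),C3(150,270),C3(130,505),C3(430,500),C3(420,280)])):
    P=np.array([atz(c,p,.01)[:2] for p in pts])
    A=np.c_[2*P,np.ones(len(P))];s=np.linalg.lstsq(A,(P**2).sum(1),rcond=None)[0]
    print("plate",s[:2],np.sqrt(s[2]+s[0]**2+s[1]**2))
# dish rim
for c,pts in ((a,[C1(95,300),C1(240,300),C1(165,237),C1(168,365),C1(115,345),C1(215,350),C1(215,258),C1(115,258)]),(b,[C3(100,435),C3(253,440),C3(180,373),C3(172,503),C3(120,480),C3(225,485),C3(230,390),C3(120,395)])):
  for z in (.03,.036,):
    P=np.array([atz(c,p,z)[:2] for p in pts])
    A=np.c_[2*P,np.ones(len(P))];s=np.linalg.lstsq(A,(P**2).sum(1),rcond=None)[0]
    print("dish",z,s[:2],np.sqrt(s[2]+s[0]**2+s[1]**2))
# cap top rim
for c,pts in ((a,[C2(152,222),C2(267,225),C2(208,168),C2(210,280),C2(165,265)]),(b,[C4(320,170),C4(445,172),C4(380,115),C4(382,233),C4(335,210),C4(430,215)])):
    P=np.array([atz(c,p,.151)[:2] for p in pts])
    A=np.c_[2*P,np.ones(len(P))];s=np.linalg.lstsq(A,(P**2).sum(1),rcond=None)[0]
    print("cap",s[:2],np.sqrt(s[2]+s[0]**2+s[1]**2))
print("cradle a",[atz(a,C2(*p),.005)[:2] for p in((415,250),(362,475),(87,433))])
print("cradle b",[atz(b,C4(*p),.005)[:2] for p in((550,258),(443,497),(203,403))])
print("thermo",atz(a,C2(373,68),.017),atz(b,C4(100,162),.017))
for n,u,v,z in (("jar",(331,117),(184,168),.085),("feed",(287,303),(338,240),.03),("log",(247,353),(371,275),.045),("spray",None,None,0)):
    if u: print(n,atz(a,u,z),atz(b,v,z))
```

```text
knobtop (array([0.5973588 , 0.16482113, 0.26547599]), np.float64(9.64971240004728e-05)) [0.5971643  0.16520776 0.265     ] [0.59763954 0.16520594 0.265     ]
tweez tip (array([0.51255341, 0.2208279 , 0.21985112]), np.float64(0.001394069594969258))
plate edge dish
plate [0.59604199 0.16752995] 0.13978958778223124
plate [0.5991209  0.16763142] 0.1422923214880729
dish 0.03 [0.5150765  0.15686851] 0.0504331363346978
dish 0.036 [0.51725108 0.15362424] 0.05016575163790653
dish 0.03 [0.50963849 0.15486289] 0.05392352247830525
dish 0.036 [0.5070809 0.150287 ] 0.05367025867789678
cap [ 0.44911575 -0.2225495 ] 0.028312078211562626
cap [ 0.4410161  -0.22829806] 0.03045980306848842
cradle a [array([ 0.47717189, -0.13071921]), array([ 0.54061956, -0.24064399]), array([ 0.41545566, -0.31364915])]
cradle b [array([ 0.53807908, -0.24437514]), array([ 0.41287754, -0.31547254]), array([ 0.3494644 , -0.20653769])]
thermo [ 0.38939337 -0.06704039  0.017     ] [ 0.38285864 -0.06737633  0.017     ]
jar [0.42063025 0.51155428 0.085     ] [0.416507  0.5120581 0.085    ]
feed [ 0.72199767 -0.14183882  0.03      ] [ 0.71805966 -0.14316193  0.03      ]
log [ 0.72650567 -0.32579194  0.045     ] [ 0.69892214 -0.33647747  0.045     ]
```

```bash
cat >> h.py <<'E'
from scipy.spatial.transform import Rotation as Rn
def ori(psi):
    y=np.array([0,0,-1.]);z=np.array([np.cos(psi),np.sin(psi),0]);x=np.cross(y,z)
    return Rn.from_matrix(np.stack([x,y,z],1)).as_quat()
def yaw(q):
    z=Rn.from_quat(q).as_matrix()[:,2];return np.arctan2(z[1],z[0])
def snap(n,tag):
    from workcell import vision
    r=vision.read_camera(n);cv2.imwrite(f"pics/{n}{tag}.png",r["frame"][:,:,::-1])
    np.savez(f"{n}{tag}.npz",**{k:np.array(v) for k,v in r.items()}); return r
E
python3 - <<'E'
from h import *
from workcell import *
o=get_obs();q=o["orientation"];R=Rn.from_quat(q).as_matrix();print(np.degrees(yaw(q)),R.round(2).tolist())
w=load("wrist0");cp=-w["view"][:3,:3].T@w["view"][:3,3];print("cam in tool",R.T@(cp-o["position"]),R.T@w["view"][2,:3])
for p in ((.597,.166,.253),(.445,-.224,.142),(.511,.154,.18)):
  for d in range(-180,181,45):
    s=kinematics.solve_ik(p,ori(np.radians(d)));print(p,d,None if s is None else np.round(s,2))
a=load("scene0");b=load("side0");e=np.radians(237)
P=[(.597+r*np.cos(e),.166+r*np.sin(e),z) for r,z in((106,.224),(88,.214),(20,.214))for r in[r/1000]]
print(proj(a,P),proj(b,P))
E
```

```text
76.60548704466981 [[0.97, -0.0, 0.23], [-0.23, -0.0, 0.97], [-0.0, -1.0, -0.0]]
cam in tool [-0.06686733 -0.15973911  0.00042012] [2.68038010e-01 9.63408016e-01 7.87523429e-04]
(0.597, 0.166, 0.253) -180 [ 0.27  0.31  1.6  -0.    1.23 -2.87]
(0.597, 0.166, 0.253) -135 [ 0.27  0.31  1.6  -0.    1.23  2.62]
(0.597, 0.166, 0.253) -90 [ 0.27  0.31  1.6  -0.    1.23  1.84]
(0.597, 0.166, 0.253) -45 [ 0.27  0.31  1.6  -0.    1.23  1.05]
(0.597, 0.166, 0.253) 0 [ 0.27  0.31  1.6  -0.    1.23  0.27]
(0.597, 0.166, 0.253) 45 [ 0.27  0.31  1.6   0.    1.23 -0.52]
(0.597, 0.166, 0.253) 90 [ 0.27  0.31  1.6  -0.    1.23 -1.3 ]
(0.597, 0.166, 0.253) 135 [ 0.27  0.31  1.6  -0.    1.23 -2.09]
(0.597, 0.166, 0.253) 180 [ 0.27  0.31  1.6  -0.    1.23 -2.87]
(0.445, -0.224, 0.142) -180 [-0.47  0.24  1.97 -0.    0.93  2.67]
(0.445, -0.224, 0.142) -135 [-0.47  0.24  1.97 -0.    0.93  1.89]
(0.445, -0.224, 0.142) -90 [-0.47  0.24  1.97 -0.    0.93  1.1 ]
(0.445, -0.224, 0.142) -45 [-0.47  0.24  1.97 -0.    0.93  0.32]
(0.445, -0.224, 0.142) 0 [-0.47  0.24  1.97 -0.    0.93 -0.47]
(0.445, -0.224, 0.142) 4
[... 274 characters left out ...]
1.86 -0.    1.03 -2.85]
(0.511, 0.154, 0.18) -135 [ 0.29  0.25  1.86 -0.    1.03  2.65]
(0.511, 0.154, 0.18) -90 [ 0.29  0.25  1.86 -0.    1.03  1.86]
(0.511, 0.154, 0.18) -45 [ 0.29  0.25  1.86 -0.    1.03  1.08]
(0.511, 0.154, 0.18) 0 [ 0.29  0.25  1.86 -0.    1.03  0.29]
(0.511, 0.154, 0.18) 45 [ 0.29  0.25  1.86  0.    1.03 -0.5 ]
(0.511, 0.154, 0.18) 90 [ 0.29  0.25  1.86 -0.    1.03 -1.28]
(0.511, 0.154, 0.18) 135 [ 0.29  0.25  1.86 -0.    1.03 -2.07]
(0.511, 0.154, 0.18) 180 [ 0.29  0.25  1.86 -0.    1.03 -2.85]
[[285.65337566 185.65753963]
 [291.38487428 186.05842703]
 [313.07861368 180.21858549]] [[264.46703645 191.21893965]
 [264.41354952 189.61222212]
 [263.84460863 176.68370059]]
```

The predicted empty-hook tip (285.7,185.7 in the scene) coincides with the small hook end seen at scene crop (137,238), so the empty hook points to about 237°. Next I move over the carousel and look from the wrist.

Run:
```python
from h import *
from workcell import *
o=get_obs()
bot.servo_line([.145,.608,.38],velocity=.3)
print(get_obs()["time_s"])
bot.reach([.52,.160,.42],ori(np.radians(90)))
print(get_obs()["time_s"],get_obs()["position"])
r=snap("wrist","1")
crop(r["frame"],0,0,560,420,1.4,"pics/w1.png")
print(get_obs()["time_s"])
```

```text
0.8583
2.9583 [0.5198237  0.16070724 0.41983397]
3.0083
```

View pics/w1.png

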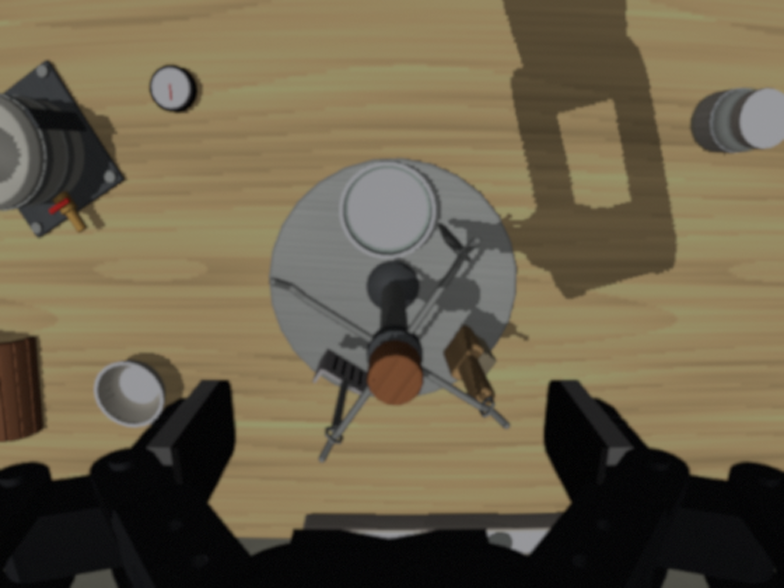

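The wrist view shows the dish at about (389,209) of 784x588, the knob top at (395,380) and the empty hook's tip at (275,283). The other three hooks carry tools.

Run:
```python
from h import *
w=load("wrist1");D=lambda x,y:((x+.5)/1.4-.5,(y+.5)/1.4-.5)
crop(w["frame"],180,100,200,200,4,"pics/w1c.png")
k=atz(w,D(395,380),.265);t=atz(w,D(276,283),.222)
print("knob",k);print("tip",t,np.hypot(*(t-k)[:2]),np.degrees(np.arctan2(*(t-k)[1::-1])))
def circ(c,pts,z):
    P=np.array([atz(c,p,z)[:2] for p in pts])
    A=np.c_[2*P,np.ones(len(P))];s=np.linalg.lstsq(A,(P**2).sum(1),rcond=None)[0]
    return s[:2],np.sqrt(s[2]+s[0]**2+s[1]**2)
d,r=circ(w,[D(340,208),D(438,208),D(389,158),D(389,258),D(354,173),D(424,173),D(354,243),D(424,243)],.036);print("dish",d,r)
print("plate",circ(w,[D(270,275),D(517,275),D(393,158),D(300,195),D(480,188),D(300,355),D(503,330)],.010))
print("dist",np.hypot(*(d-k[:2])),np.degrees(np.arctan2(*(d-k[:2])[::-1]))%360)
```

```text
knob [0.59553213 0.16511257 0.265     ]
tip [0.54132901 0.08177413 0.222     ] 0.09941466157210263 -123.03987645677645
dish [0.50893    0.16116919] 0.05071739899811859
plate (array([0.59367738, 0.16612472]), np.float64(0.13812562134679604))
dist 0.08669186011420758 182.60713222714816
```

View pics/w1c.png

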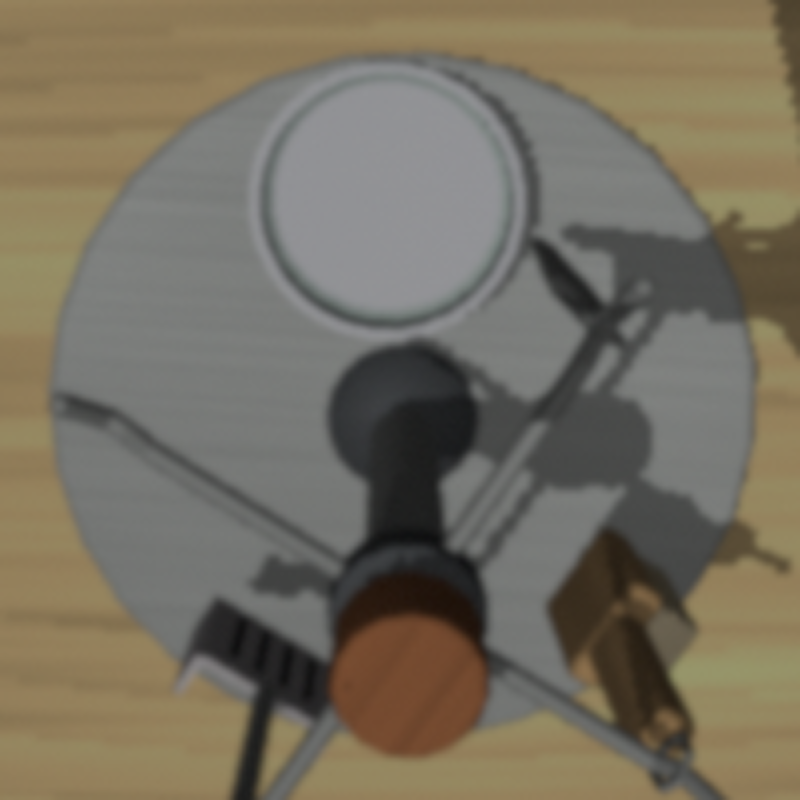

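Run:
```python
from h import *
from workcell import *
K=[.5965,.1652]
bot.reach(K+[.33],ori(np.radians(90)))
hand.move_gripper(.06)
bot.servo_line(K+[.254],velocity=.15)
hand.move_gripper(.0,strength=40)
o=get_obs();print(o["time_s"],o["position"],o["wrist_force"],o["gripper_width"])
j=np.array(o["joint_pos"]);j[5]+=np.radians(53)
bot.goto_joints(j)
o=get_obs();print(o["time_s"],o["position"],np.degrees(yaw(o["orientation"])),o["wrist_force"],o["ft_torque"])
hand.move_gripper(.06)
p=o["position"];bot.servo_line([p[0],p[1],.33],velocity=.2)
bot.reach([.50,.160,.42],ori(np.radians(90)))
print(get_obs()["time_s"])
r=snap("wrist","2")
crop(r["frame"],0,0,560,420,1.4,"pics/w2.png")
```

```text
5.1833 [0.59648881 0.1652084  0.2540493 ] [0.14349449 0.2956621  0.09445757] -6.389425457080422e-05
6.0667 [0.59646541 0.16519293 0.25403458] 37.11863849005941 [-0.2493895  -0.00392929  0.20355607] [ 0.01208709 -0.01222711 -0.00748302]
8.0583
```

View pics/w2.png

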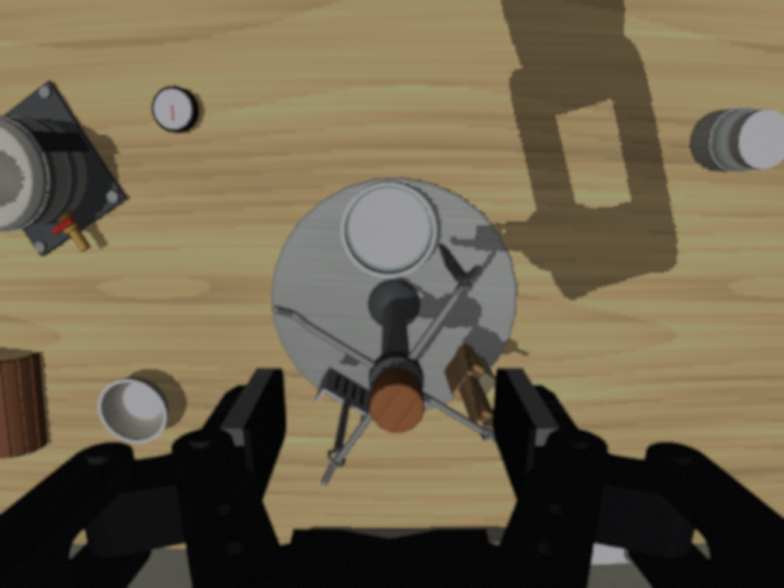

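The gripper closed to 0 and the rack didn't turn: the empty hook is still at (275,310). I go back above the knob and look before trying again.

Run:
```python
from h import *
from workcell import *
K=[.5965,.1652]
bot.reach(K+[.30],ori(np.radians(90)))
hand.move_gripper(.06)
r=snap("wrist","3");s=snap("side","3");c=snap("scene","3")
o=get_obs();print(o["position"],o["gripper_width"],o["time_s"])
crop(s["frame"],180,60,160,160,4,"pics/s3.png")
crop(np.clip(c["frame"]*1.8,0,255).astype(np.uint8),240,80,140,140,4,"pics/c3b.png")
p=[K+[.265],list(o["position"]),list(o["position"]-[0,0,.017])]
print(proj(s,p),proj(c,p),proj(r,p))
```

```text
[0.59647384 0.1653712  0.30125928] 0.05982074827713388 9.1417
[[263.16292818 163.04197523]
 [262.73538339 155.49685707]
 [262.92241532 159.0567619 ]] [[320.80851119 168.08488211]
 [322.14695035 160.0592987 ]
 [321.52346709 163.85697527]] [[276.49770527 233.52696851]
 [276.71126698 258.93343252]
 [276.76073145 245.84062654]]
```

View pics/s3.png

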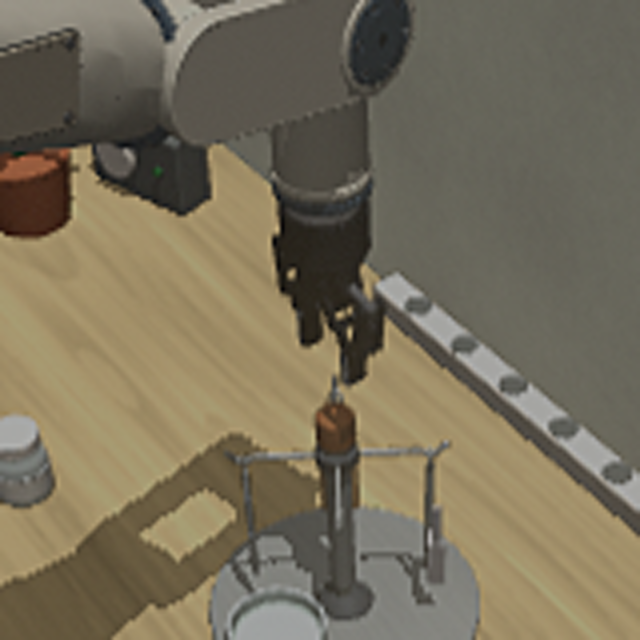

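View pics/wrist3.png

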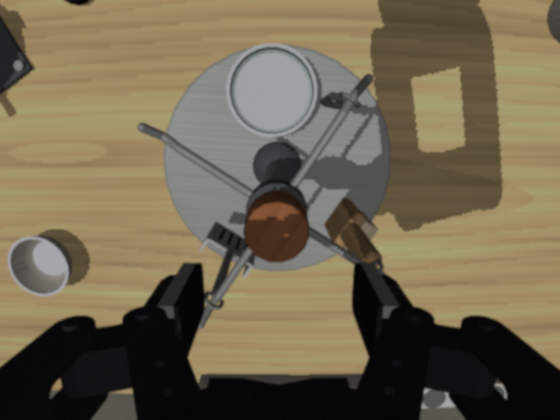

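View pics/c3b.png

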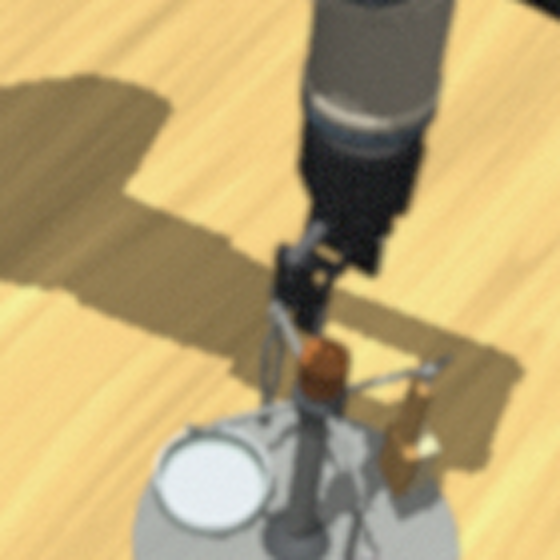

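The fingertips appear roughly 25-30 mm higher than the projected TCP in both the side and scene views, so I did close above the knob. I measure this with closed fingers.

Run:
```python
from h import *
from workcell import *
hand.move_gripper(.0)
r=snap("wrist","4");s=snap("side","4");c=snap("scene","4")
o=get_obs();print(o["position"],o["gripper_width"],o["time_s"],o["joint_pos"])
crop(s["frame"],230,120,70,70,8,"pics/s4.png")
crop(np.clip(c["frame"]*2.2,0,255).astype(np.uint8),285,120,70,70,8,"pics/c4b.png")
p=[list(o["position"]-[0,0,.017])]
q=np.vstack([proj(s,p)-[230,120],proj(c,p)-[285,120]])*8;print(q, proj(r,p))
```

```text
[0.5965055  0.16518321 0.2999435 ] -0.00046672354980966307 9.8917 [ 2.67727430e-01  2.75527016e-01  1.54538930e+00 -3.96075979e-06
  1.32078791e+00 -1.30304353e+00]
[[263.78574039 314.83045517]
 [291.57222369 353.54742979]] [[277.01176218 246.87926982]]
```

View pics/s4.png

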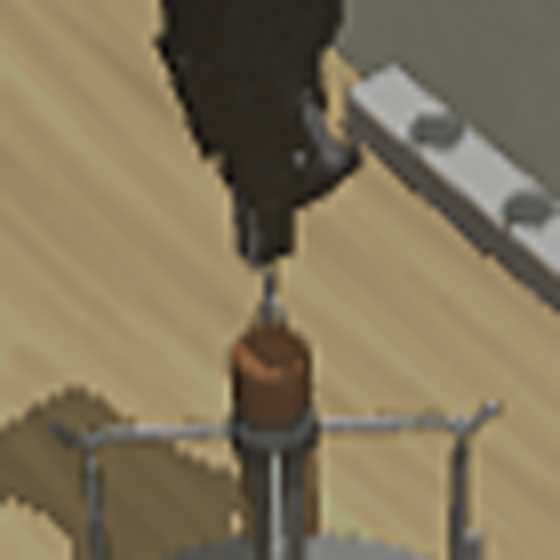

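View pics/c4b.png

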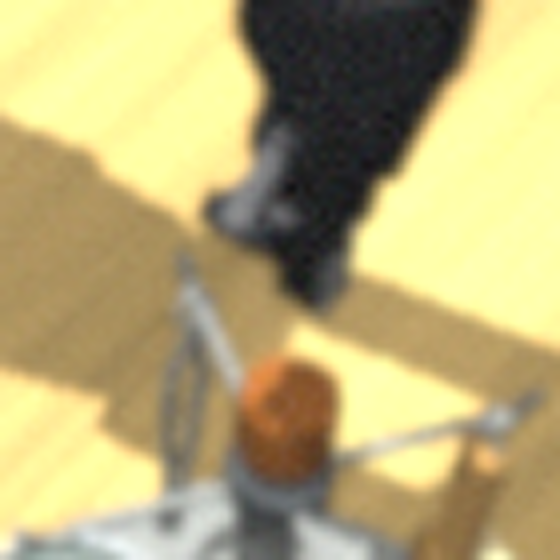

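View pics/wrist4.png

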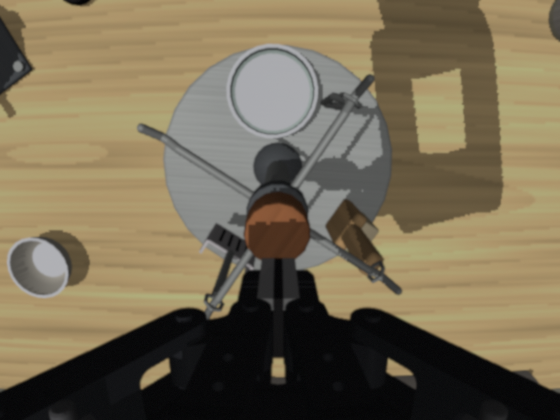

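Run:
```python
from h import *
s=load("side4");c=load("scene4");w=load("wrist4")
L=lambda x,y,a,b:(a+(x+.5)/8-.5,b+(y+.5)/8-.5)
print("tips",tri(c,L(318,300,285,120),s,L(268,258,230,120)))
print("knob",tri(c,L(290,380,285,120),s,L(272,350,230,120)))
crop(w["frame"],220,180,110,110,6,"pics/w4.png")
P,_=tri(c,L(318,300,285,120),s,L(268,258,230,120));print(proj(w,[P]))
```

```text
tips (array([0.60027979, 0.16784821, 0.31495191]), np.float64(9.755706556530806e-06))
knob (array([0.59602924, 0.16422094, 0.26695303]), np.float64(0.004415919594384685))
[[283.19389752 282.05492442]]
```

View pics/w4.png

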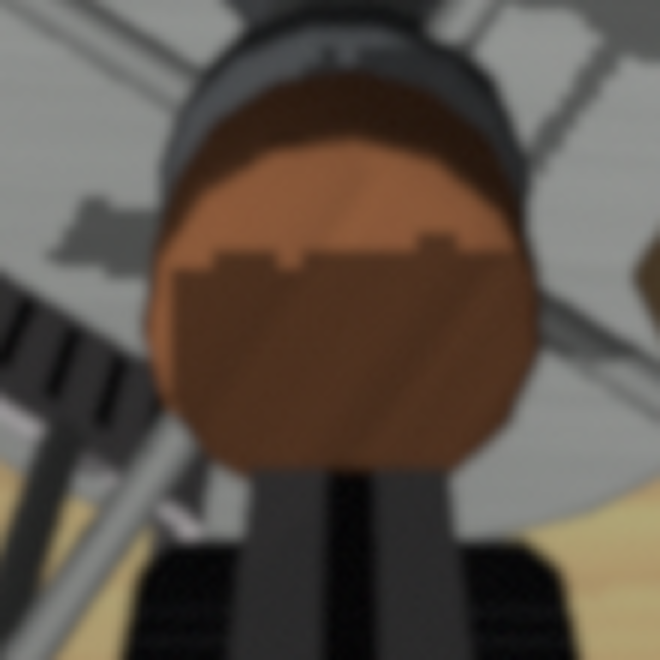

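Run:
```python
from h import *
w=load("wrist4")
for dz in np.arange(-.02,.03,.005):
    print(round(dz,3),proj(w,[(.5965-.011,.1652,.300+dz),(.5965+.011,.1652,.3+dz)]).round(1).tolist())
# knob size fits: top circle edge left/right in wrist4 for camera raised by h
for h in (0,.01,.02,.03):
  print(h,proj(w,[(.597,.1652-.019,.265-h),(.597,.1652+.019,.265-h),(.597,.1652,.265-h),(.578,.1652,.265-h)]).round(1).tolist())
# dish & plate under shift h
for h in (0,.02,.03):
  print(h,proj(w,[(.597,.1655-.14,.01-h),(.597,.1655+.14,.01-h),(.457,.1655,.01-h)]).round(1).tolist())
```

```text
-0.02 [[277.1, 224.2], [277.0, 264.8]]
-0.015 [[277.0, 227.2], [277.0, 268.8]]
-0.01 [[277.0, 230.4], [277.0, 272.9]]
-0.005 [[277.0, 233.8], [277.0, 277.3]]
0.0 [[277.0, 237.3], [277.0, 281.9]]
0.005 [[277.0, 241.1], [277.0, 286.8]]
0.01 [[277.0, 245.1], [276.9, 292.0]]
0.015 [[276.9, 249.4], [276.9, 297.4]]
0.02 [[276.9, 253.9], [276.9, 303.2]]
0.025 [[276.9, 258.7], [276.9, 309.3]]
0 [[242.4, 236.1], [311.8, 236.1], [277.1, 236.1], [277.1, 202.4]]
0.01 [[244.0, 230.4], [310.3, 230.4], [277.1, 230.4], [277.1, 198.1]]
0.02 [[245.4, 225.2], [308.9, 225.2], [277.1, 225.2], [277.2, 194.2]]
0.03 [[246.7, 220.4], [307.6, 220.4], [277.2, 220.4], [277.2, 190.6]]
0 [[162.1, 167.0], [393.1, 167.2], [277.7, 43.1]]
0.02 [[166.8, 164.6], [388.5, 164.8], [277.7, 46.0]]
0.03 [[169.0, 163.5], [386.3, 163.7], [277.7, 47.3]]
```

Scene and side triangulate the shut fingertips at z≈0.315, against 0.283 reported, and the wrist view also shows them short of the TCP. This fits having closed above the knob. I confirm it by gently touching the knob's top (z=0.265) with the shut tips.

Run:
```python
from h import *
from workcell import *
K=[.5965,.1652]
bot.servo_line(K+[.262],velocity=.15)
f0=get_obs()["wrist_force"][2]
z=.262
while z>.236:
    z-=.0015
    bot.servo_line(K+[z],velocity=.03)
    o=get_obs();f=o["wrist_force"][2]-f0
    if abs(f)>2: break
print(z,f,o["position"],o["time_s"],o["wrist_force"])
bot.servo_line(K+[z+.01],velocity=.1)
r=snap("wrist","5");s=snap("side","5")
crop(s["frame"],230,120,70,70,8,"pics/s5.png")
```

```text
0.2455 3.7764904319052555 [0.59670863 0.16527445 0.24606216] 13.0417 [-1.45185204 -0.47947548  4.93688022]
```

View pics/s5.png

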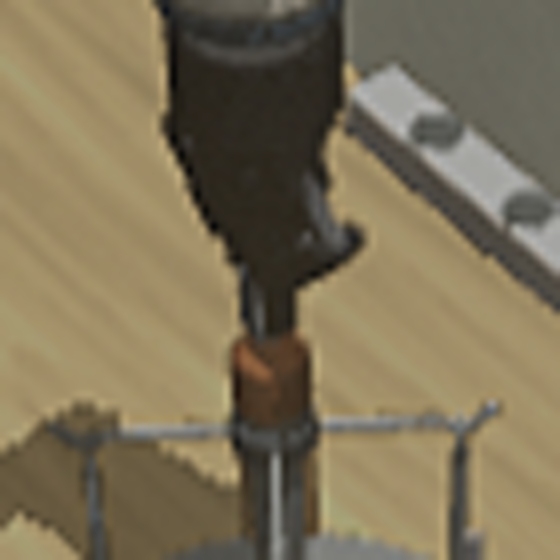

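Contact came at TCP z=0.2455, while the knob's top is at 0.265, so the real tips are about 36 mm higher than the nominal tool frame says. I'll command z = wanted − 0.038 for the grasp point, and grip the knob again.

Run:
```python
from h import *
from workcell import *
K=[.5965,.1652]
bot.servo_line(K+[.27],velocity=.2)
hand.move_gripper(.062)
bot.servo_line(K+[.216],velocity=.12)
o=get_obs();print(o["position"],o["wrist_force"])
hand.move_gripper(.0,strength=40)
o=get_obs();print(o["time_s"],o["position"],o["wrist_force"],o["gripper_width"])
if .03<o["gripper_width"]<.045:
    j=np.array(o["joint_pos"]);j[5]+=np.radians(53)
    bot.goto_joints(j)
    o=get_obs();print(o["time_s"],o["position"],np.degrees(yaw(o["orientation"])),o["wrist_force"],o["ft_torque"])
    hand.move_gripper(.062)
    bot.servo_line(K+[.30],velocity=.2)
    bot.reach([.48,.160,.42],ori(np.radians(90)))
    r=snap("wrist","6");crop(r["frame"],180,60,200,200,4,"pics/w6.png")
    print(get_obs()["time_s"])
s=snap("side","6");c=snap("scene","6")
crop(s["frame"],200,140,110,110,6,"pics/s6.png")
crop(np.clip(c["frame"]*1.8,0,255).astype(np.uint8),260,140,110,120,5,"pics/c6.png")
```

```text
[0.59676099 0.16524969 0.21632461] [ 0.64343342  0.55856992 -0.18799238]
15.1917 [0.59714497 0.16457878 0.21739851] [-1.68112582 -4.94600456  5.51757196] 0.03660836603450832
16.075 [0.59667701 0.16369525 0.21740212] 37.10692997206858 [-1.63377491 -5.47753093  0.11688472] [-1.00346817  0.47846572 -0.15036889]
17.9083
```

View pics/s6.png

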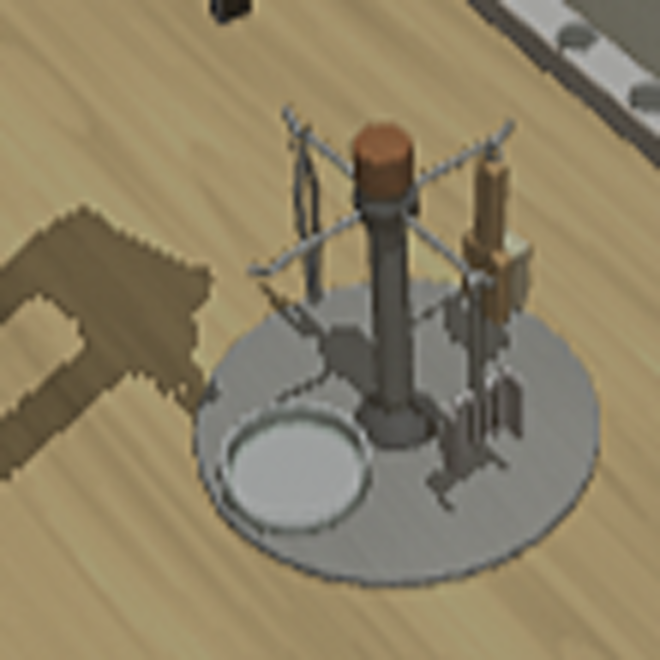

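View pics/w6.png

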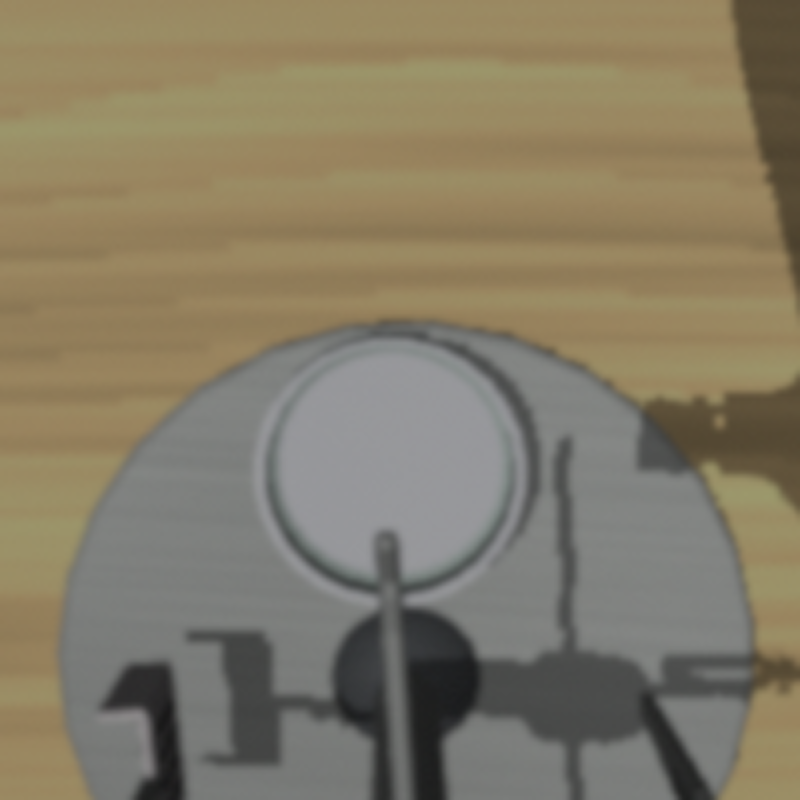

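View pics/c6.png

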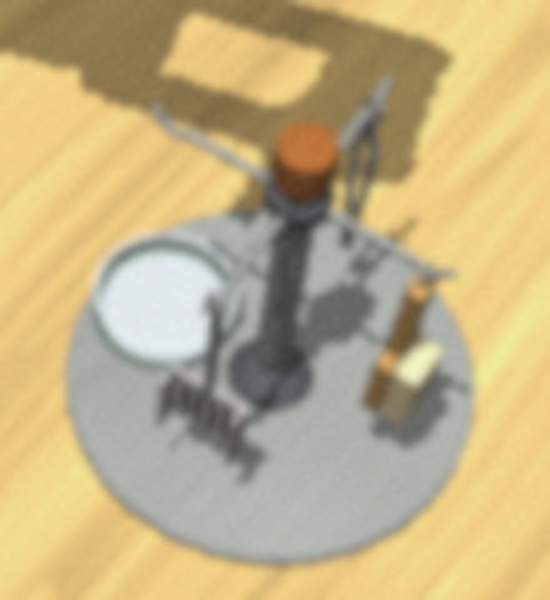

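The rack turned: the empty hook now lies over the dish's centre line (wrist crop tip at (386,540), dish centre column 390). I triangulate the hook tip and also check the dish.

Run:
```python
from h import *
a=load("scene6");b=load("side6");w=load("wrist6")
A=lambda x,y:(260+(x+.5)/5-.5,140+(y+.5)/5-.5)
B=lambda x,y:(200+(x+.5)/6-.5,140+(y+.5)/6-.5)
W=lambda x,y:(180+(x+.5)/4-.5,60+(y+.5)/4-.5)
print("tip",tri(a,A(155,107),b,B(253,271)))
print("knobtop",tri(a,A(307,143),b,B(385,141)))
print("tip wrist+scene",tri(a,A(155,107),w,W(386,537)),tri(b,B(253,271),w,W(386,537)))
print("dish",tri(a,A(165,300),b,B(293,470)),"floor rim center guess",atz(a,A(165,300),.03),atz(b,B(293,470),.03),atz(w,W(391,467),.036))
th=np.arctan2(.1605-.1653,-.088)
for r in(.088,):
  h=np.array([.5968+r*np.cos(np.radians(183.5)),.1653+r*np.sin(np.radians(183.5)),.214]);print("hook",h,proj(a,[h])-[260,140],proj(b,[h])-[200,140])
```

```text
tip (array([0.49381956, 0.1589633 , 0.22009628]), np.float64(0.002728558200480994))
knobtop (array([0.59773364, 0.16386838, 0.2657892 ]), np.float64(0.0013342608017331587))
tip wrist+scene (array([0.49327914, 0.15914398, 0.22133535]), np.float64(0.0014878613918937805)) (array([0.4938335 , 0.15846072, 0.21871035]), np.float64(0.0010304823911085718))
dish (array([0.50998975, 0.16172389, 0.01957687]), np.float64(0.0005121539783487279)) floor rim center guess [0.51367238 0.15637494 0.03      ] [0.5055818  0.15347379 0.03      ] [0.50777231 0.15956414 0.036     ]
hook [0.50896414 0.15992773 0.214     ] [[34.52762696 24.96781995]] [[44.96534541 43.75703602]]
```

The hook's low point is at about (0.509,0.160) and the dish at about (0.510,0.161), so the rack is placed. Next I look at the cap from above.

Run:
```python
from h import *
from workcell import *
bot.reach([.445,-.224,.30],ori(np.radians(-60)))
r=snap("wrist","7");crop(r["frame"],100,0,360,300,2.2,"pics/w7.png")
o=get_obs();print(o["time_s"],o["position"],o["joint_pos"].round(3))
```

```text
19.6667 [ 0.44543931 -0.22358438  0.30015417] [-0.468  0.074  1.79   0.     1.278  0.577]
```

View pics/w7.png

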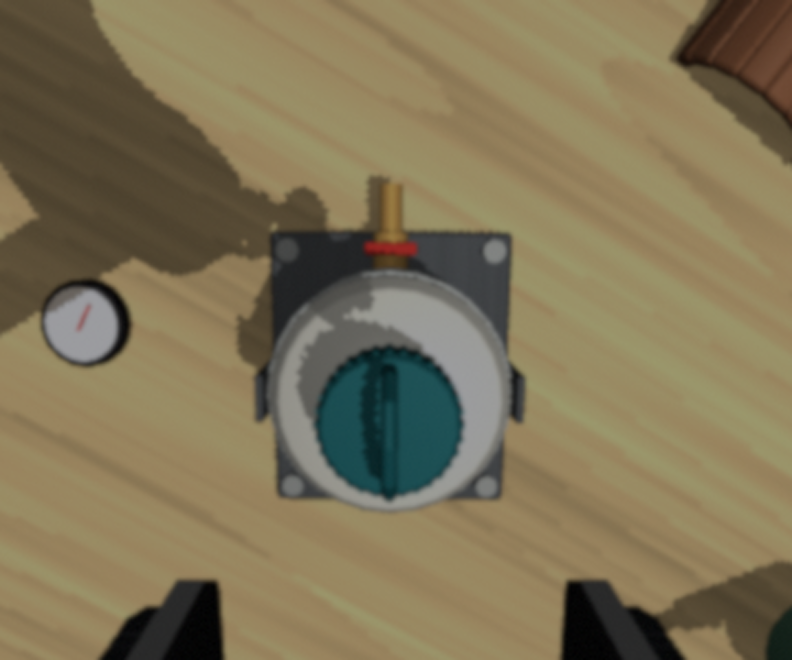

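The cap's top is at (390,421) in this crop, with the loop along image vertical, i.e. at yaw ≈30°.

Run:
```python
from h import *
from workcell import *
w=load("wrist7");W=lambda x,y:(100+(x+.5)/2.2-.5,(y+.5)/2.2-.5)
print(atz(w,W(390,421),.149),atz(w,W(389,370),.184-.0),atz(w,W(389,495),.184))
P=np.array([atz(w,W(x,y),.151)[:2] for x,y in((318,421),(462,421),(390,346),(390,497),(337,370),(440,367),(340,475),(440,475))])
A=np.c_[2*P,np.ones(len(P))];s=np.linalg.lstsq(A,(P**2).sum(1),rcond=None)[0];print(s[:2],np.sqrt(s[2]+s[0]**2+s[1]**2))
# cradle corners z=.0
print(np.mean([atz(w,W(x,y),.005)[:2] for x,y in((272,235),(511,235),(278,497),(502,497))],axis=0))
a=load("scene6");b=load("side6")
C2=lambda x,y:(160+(x+.5)/6-.5,215+(y+.5)/6-.5)
C4=lambda x,y:(240+(x+.5)/7-.5,250+(y+.5)/7-.5)
print("captop",tri(a,C2(208,225),b,C4(382,174)))
```

```text
[ 0.44686594 -0.22231833  0.149     ] [ 0.46833954 -0.20957249  0.184     ] [ 0.43038915 -0.23155816  0.184     ]
[ 0.44656085 -0.22250982] 0.02845840368729033
[ 0.44481606 -0.22358481]
captop (array([ 0.44457111, -0.22197196,  0.14025025]), np.float64(0.0017297887815272165))
```

Run:
```python
from h import *
from workcell import *
C=[.4462,-.2227]
hand.move_gripper(.085)
bot.reach(C+[.20],ori(np.radians(-75)))
bot.servo_line(C+[.107],velocity=.12)
o=get_obs();print(o["position"],o["wrist_force"])
hand.move_gripper(0,strength=80)
o=get_obs();print(o["time_s"],o["position"],o["wrist_force"],o["gripper_width"])
if o["gripper_width"]>.05:
    p=o["position"]
    bot.reach([C[0],C[1],.107+.0037],ori(np.radians(35)))
    o=get_obs();print(o["time_s"],o["position"],o["wrist_force"],o["ft_torque"],np.degrees(yaw(o["orientation"])))
    bot.dwell(.1)
    r=snap("wrist","8");crop(r["frame"],100,0,360,300,2.2,"pics/w8.png")
```

```text
[ 0.44688726 -0.22305028  0.10784997] [-0.24929726  0.34831894  0.86770121]
21.8167 [ 0.44669493 -0.22290529  0.10816371] [-3.0824671   1.07224602 10.77295396] 0.05609014509693647
23.4917 [ 0.4423495  -0.22075596  0.11046133] [-12.92243605   6.77820873  11.29777963] [ 1.03981693  2.06653948 -0.34315721] 34.966161648630795
```

View pics/w8.png

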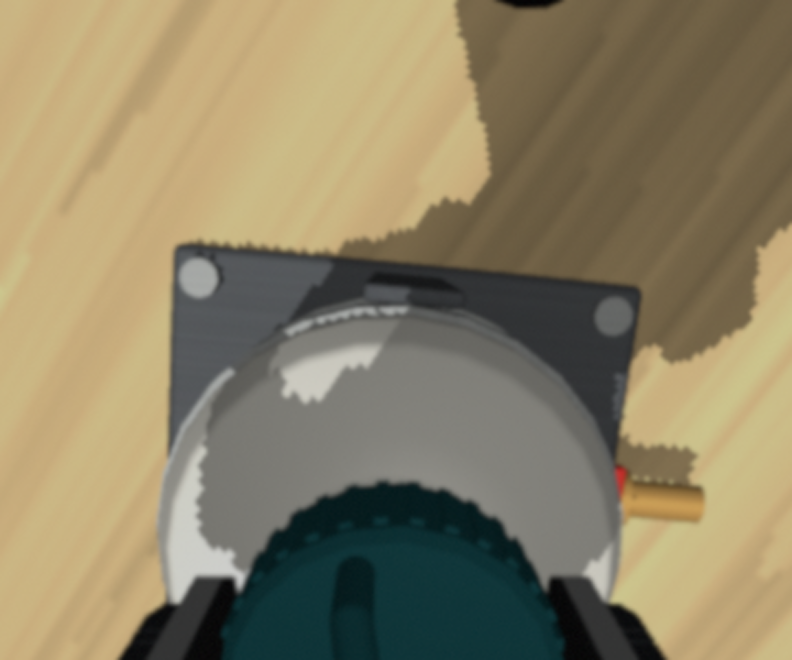

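The cap turned in the grip. The TCP was displaced about 4 mm, which fits a true cap centre near (0.444,-0.2233). I open, rise, turn back and look.

Run:
```python
from h import *
from workcell import *
C=[.4440,-.2233]
hand.move_gripper(.085)
o=get_obs();p=o["position"];print(p)
bot.servo_line([C[0],C[1],.20],velocity=.2)
bot.reach(C+[.22],ori(np.radians(-40)))
r=snap("wrist","9");crop(r["frame"],100,50,360,300,2.2,"pics/w9.png")
o=get_obs();print(o["time_s"],o["position"])
```

```text
[ 0.44663507 -0.22289188  0.11090188]
25.8833 [ 0.4437168  -0.22312616  0.2193371 ]
```

View pics/w9.png

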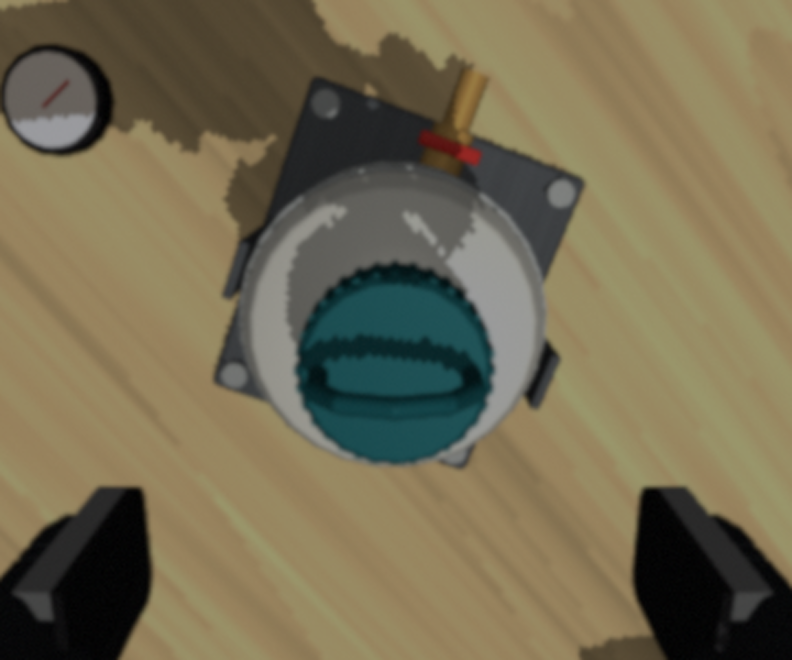

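The loop lies along the jaws (ends at (315,385) and (480,385)), so there was no slip. Now the second twist.

Run:
```python
from h import *
from workcell import *
w=load("wrist9");W=lambda x,y:(100+(x+.5)/2.2-.5,50+(y+.5)/2.2-.5)
P=np.array([atz(w,W(x,y),.151+.0037)[:2] for x,y in((299,365),(492,365),(396,277),(396,463),(325,430),(467,430))])
A=np.c_[2*P,np.ones(len(P))];s=np.linalg.lstsq(A,(P**2).sum(1),rcond=None)[0];print(s[:2],np.sqrt(s[2]+s[0]**2+s[1]**2))
C=[.4442,-.2232]
bot.servo_line(C+[.111],velocity=.15)
hand.move_gripper(0,strength=80)
o=get_obs();print(o["time_s"],o["position"],o["wrist_force"],o["gripper_width"])
if o["gripper_width"]>.05:
    bot.reach([C[0],C[1],.111+.0035],ori(np.radians(65)))
    bot.dwell(.15)
    o=get_obs();print(o["time_s"],o["position"],o["wrist_force"],o["ft_torque"],np.degrees(yaw(o["orientation"])),o["gripper_width"])
```

```text
[ 0.44659859 -0.22207284] 0.02719211816177628
27.15 [ 0.44454729 -0.22332983  0.11250189] [-3.83783433  1.81607743 13.49207136] 0.05647353325317152
28.9083 [ 0.44382248 -0.22314323  0.11598734] [-7.35413309  2.98248737 15.84127709] [ 0.36541023  1.26441656 -0.27920428] 64.98191622462372 0.05620119444872225
```

Run:
```python
from h import *
from workcell import *
C=[.4442,-.2232]
ok=True
for z in (.120,.126,.132,.140):
    bot.servo_line(C+[z],velocity=.06)
    o=get_obs();print(z,o["position"][2],o["wrist_force"],o["gripper_width"])
    if o["wrist_force"][2]<-15: ok=False;break
if ok:
    bot.servo_line(C+[.22],velocity=.15); bot.dwell(.1)
    o=get_obs();print(o["time_s"],o["position"],o["wrist_force"],o["gripper_width"])
r=snap("wrist","10");s=snap("side","10");c=snap("scene","10")
crop(s["frame"],240,210,100,110,6,"pics/s10.png")
crop(np.clip(c["frame"]*1.8,0,255).astype(np.uint8),150,190,110,110,5,"pics/c10.png")
```

```text
0.12 0.12043306932768125 [-2.36227716 -0.43679142  1.28932444] 0.05595760905487331
0.126 0.12645685355794684 [-0.69683912  0.20143986 -0.33419178] 0.055771573744724655
0.132 0.13241703256932463 [-0.90866072  0.54987861  0.04922274] 0.05582665957533102
0.14 0.14050118508614506 [-0.09083079  0.10212908 -1.03000136] 0.0558138471282807
30.725 [ 0.44345895 -0.22280572  0.21876063] [ 0.30850507 -0.22407864 -0.31906113] 0.05559290790337384
```

View pics/s10.png

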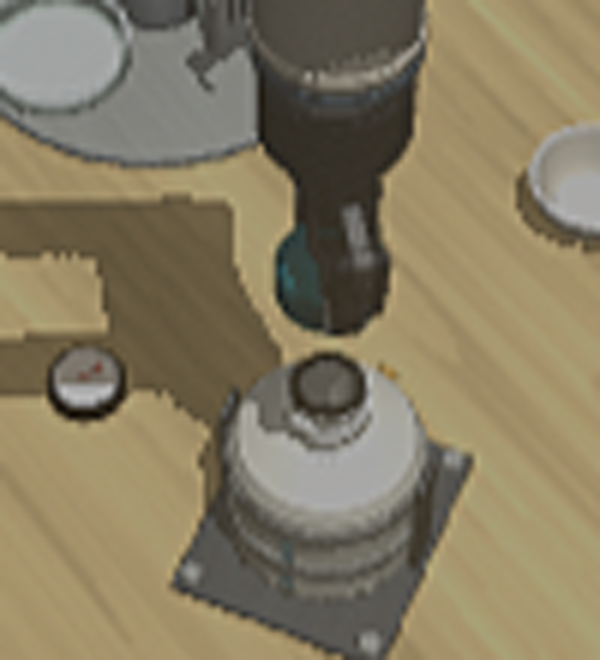

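View pics/wrist10.png

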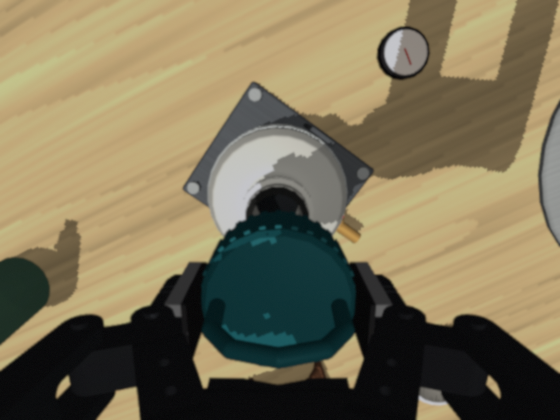

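The cap is off, upright, and its loop is along the jaws (wrist view: cap at (278,285) over the bare neck). I take it to a pre-hang pose outside the hook tip and check the alignment.

```bash
cat >> h.py <<'E'
AX=np.array([.597,.165]);ANG=np.radians(183.3);U=np.array([np.cos(ANG),np.sin(ANG)])
def rp(r,z): 
    p=AX+r*U; return [p[0],p[1],z]
E
python3 - <<'E'
from h import *
from workcell import *
bot.servo_line([.4442,-.2232,.26],velocity=.25)
bot.reach(rp(.155,.24),ori(ANG-np.pi/2))
bot.servo_line(rp(.155,.1605),velocity=.15)
o=get_obs();print(o["time_s"],o["position"],np.degrees(yaw(o["orientation"])),o["gripper_width"])
r=snap("wrist","11");s=snap("side","11");c=snap("scene","11")
crop(s["frame"],200,130,110,110,6,"pics/s11.png")
crop(np.clip(c["frame"]*2,0,255).astype(np.uint8),240,110,110,110,6,"pics/c11.png")
crop(r["frame"],0,0,560,420,1.4,"pics/w11.png")
p=o["position"]
T=[[p[0],p[1],p[2]+.069],[p[0],p[1],p[2]+.016],rp(.088,.214),rp(.106,.224)]
print((proj(s,T)-[200,130])*6,(proj(c,T)-[240,110])*6,proj(r,T)*1.4)
E
```

```text
33.2833 [0.44284235 0.15586588 0.16103603] 93.25463503244791 0.05609600663236628
[[178.74962551 353.77446788]
 [187.2020818  414.66315335]
 [270.03483119 322.41142918]
 [244.97445855 324.07173757]] [[220.19391188 250.35052859]
 [219.57581463 315.38926712]
 [327.45987296 329.97827945]
 [298.73351346 301.19331949]] [[387.56650262 495.55651306]
 [387.90650207 384.75978181]
 [388.75721269 659.8213408 ]
 [388.76648147 644.07386904]]
```

View pics/s11.png

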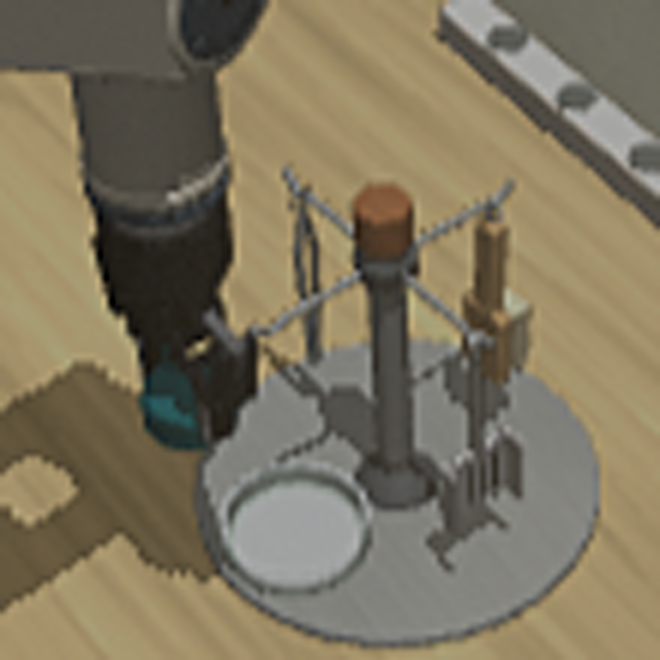

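View pics/c11.png

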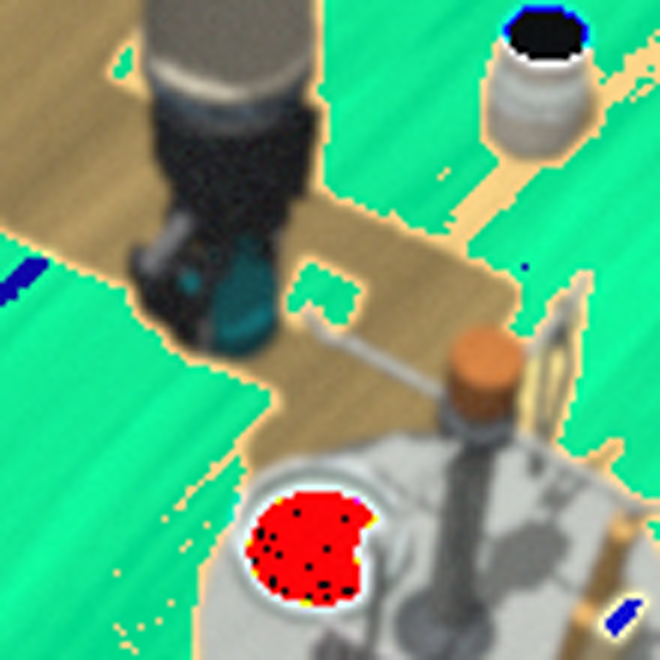

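View pics/w11.png

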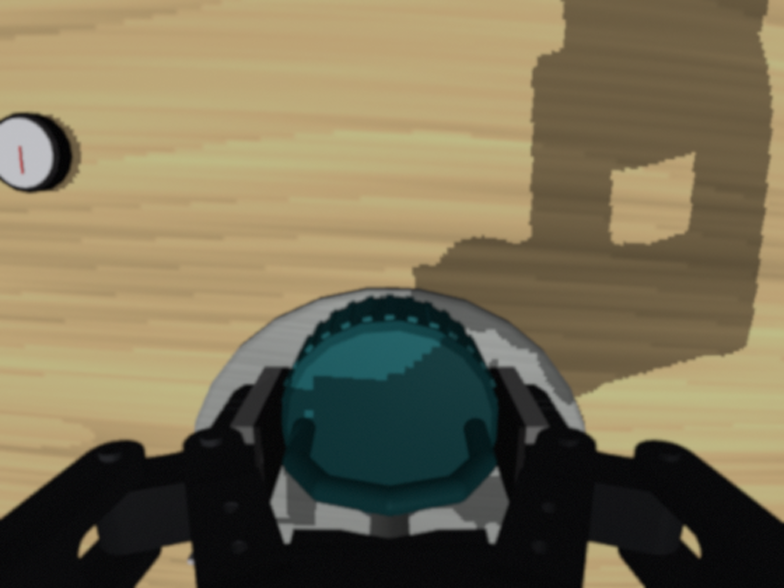

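Run:
```python
from h import *
s=load("side11");c=load("scene11");w=load("wrist11")
p=np.array([.44284,.15587,.16104]);t=np.linspace(0,2*np.pi,60)
for off in (.010,.016,.022):
    rim=np.c_[p[0]+.029*np.cos(t),p[1]+.029*np.sin(t),np.full(60,p[2]+off)]
    a=(proj(s,rim)-[200,130]+.5)*6;b=(proj(c,rim)-[240,110]+.5)*6;top=rim+[0,0,.026];d=(proj(w,top)+.5)*1.4
    print(off,"side maxy",a[a[:,1].argmax()],"scene maxy",b[b[:,1].argmax()],"scene maxx",b[:,0].max(),"wrist top rim",d[:,0].min(),d[:,0].max(),d[:,1].min())
    L=[[p[0],p[1],p[2]+off+.059]];print("  loop top wrist",(proj(w,L)+.5)*1.4)
A=lambda x,y:(240+(x+.5)/6-.5,110+(y+.5)/6-.5)
B=lambda x,y:(200+(x+.5)/6-.5,130+(y+.5)/6-.5)
print("tip",tri(c,A(303,312),s,B(254,332)))
```

```text
0.01 side maxy [185.83574291 459.15966234] scene maxy [224.89323809 369.29405104] scene maxx 277.31963896350965 wrist top rim 277.977457083158 499.0701776957955 312.0163112793693
  loop top wrist [[388.28739691 496.25987797]]
0.016 side maxy [184.87911042 452.47579899] scene maxy [224.97117717 362.31178964] scene maxx 277.6094689487985 wrist top rim 273.19234068766366 503.78260165797127 319.48451752786326
  loop top wrist [[388.23008534 515.54082932]]
0.022 side maxy [183.91687427 445.75314646] scene maxy [225.04975081 355.27205736] scene maxx 277.9015951191891 wrist top rim 267.9912839905494 508.9044200979004 327.6828133126374
  loop top wrist [[388.16655957 536.99984256]]
tip (array([0.49371824, 0.15689162, 0.22021888]), np.float64(0.0014068622223144484))
```

Side and scene put the cap's underside at TCP+0.016 to 0.019, and the wrist view at about +0.014, so I keep 0.016. I slide in slowly with force monitoring.

Run:
```python
from h import *
from workcell import *
f0=get_obs()["wrist_force"]
for r in (.125,.115,.109,.104,.099,.094,.089):
    bot.servo_line(rp(r,.1605),velocity=.06)
    o=get_obs();f=o["wrist_force"]-f0;print(r,o["time_s"],f.round(2),o["position"].round(4))
    if np.linalg.norm(f)>4: break
s=snap("side","12");c=snap("scene","12")
crop(s["frame"],200,130,110,110,6,"pics/s12.png")
crop(c["frame"],240,110,110,110,6,"pics/c12.png")
```

```text
0.125 34.0833 [-0.55 -0.55 -0.32] [0.472  0.1577 0.1602]
0.115 34.4 [ 0.26 -1.99 -0.33] [0.4826 0.1584 0.1605]
0.109 34.65 [ 0.3  -0.58 -0.06] [0.4885 0.1588 0.1605]
0.104 34.9 [-0.55 -0.55 -0.49] [0.4935 0.1591 0.1605]
0.099 35.15 [-0.09  0.32 -0.55] [0.4985 0.1593 0.1605]
0.094 35.4 [-0.27 -1.22 -0.55] [0.5035 0.1596 0.1605]
0.089 35.65 [-0.18 -0.15 -0.5 ] [0.5085 0.1599 0.1605]
```

View pics/s12.png

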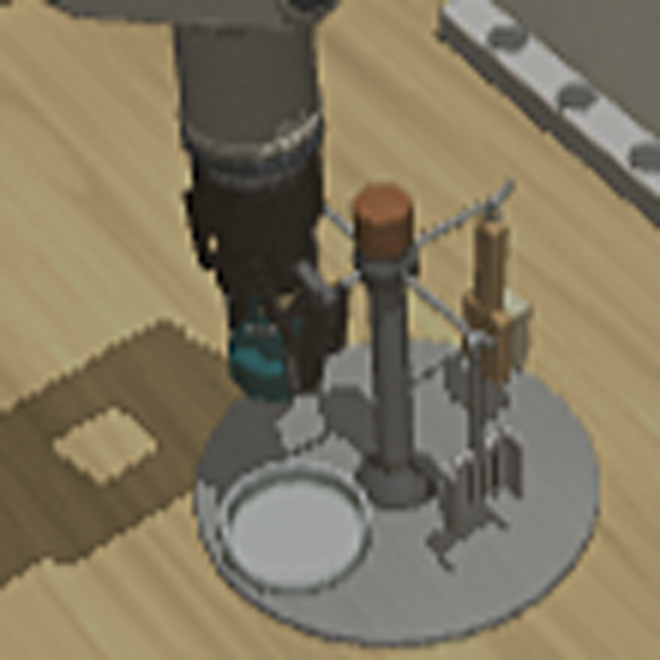

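View pics/c12.png

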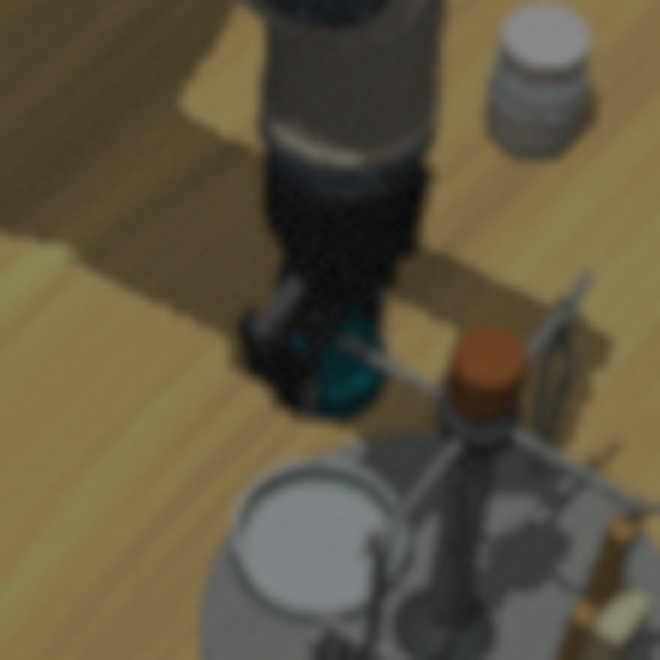

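The hook passes through without contact; its tip shows at side (262,325). I lower until the loop is carried.

Run:
```python
from h import *
from workcell import *
f0=get_obs()["wrist_force"];z=.1605
bot.servo_line(rp(.088,.152),velocity=.06);z=.152
while z>.134:
    z-=.0015;bot.servo_line(rp(.088,z),velocity=.04)
    o=get_obs();f=o["wrist_force"]-f0
    if f[2]>2.5: break
print(z,o["time_s"],f.round(2),o["position"].round(4))
s=snap("side","13");c=snap("scene","13");crop(s["frame"],220,150,60,60,10,"pics/s13.png");crop(np.clip(c["frame"].astype(int)*1.8,0,255).astype(np.uint8),270,130,60,60,10,"pics/c13.png")
```

```text
0.146 37.0417 [ 0.25 -0.13  5.69] [0.5096 0.1601 0.1465]
```

View pics/s13.png

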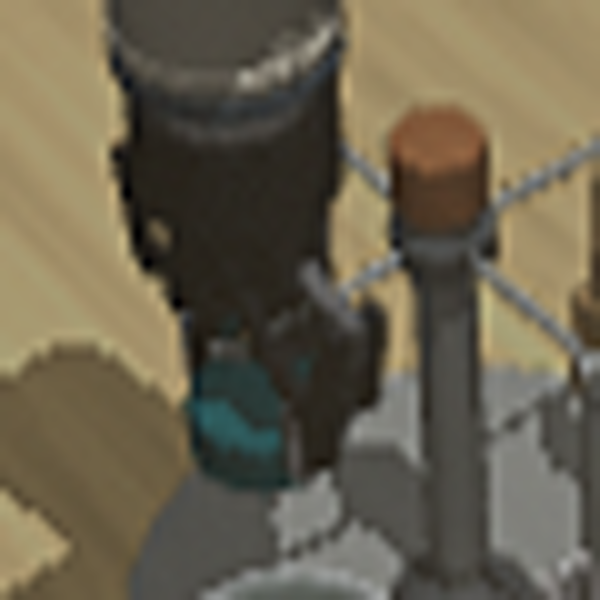

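View pics/c13.png

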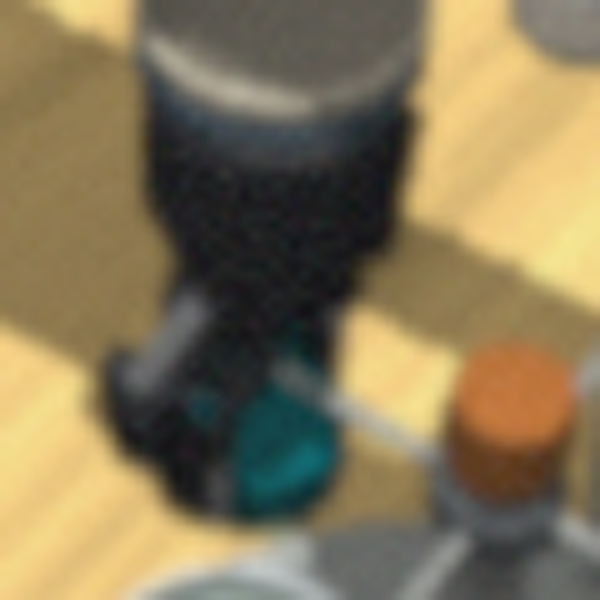

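Contact came at z=0.146, where I expected it (0.145). I release gradually and retreat straight up.

Run:
```python
from h import *
from workcell import *
hand.move_gripper(.062,strength=20); hand.move_gripper(.076)
o=get_obs();p=o["position"];print(o["time_s"],p,o["wrist_force"])
bot.servo_line([p[0],p[1],.20],velocity=.05)
print(get_obs()["wrist_force"])
bot.servo_line([p[0],p[1],.34],velocity=.15)
bot.reach([.40,.10,.42],ori(np.radians(90)))
bot.dwell(1.5)
r=snap("wrist","14");s=snap("side","14");c=snap("scene","14");print(get_obs()["time_s"])
crop(s["frame"],200,130,110,110,6,"pics/s14.png");crop(np.clip(c["frame"].astype(int)*1.8,0,255).astype(np.uint8),260,130,110,120,5,"pics/c14.png")
crop(r["frame"],0,0,560,420,1.4,"pics/w14.png")
```

```text
37.6667 [0.50907252 0.15992999 0.14589387] [0.35622534 0.35423729 0.01904844]
[-0.63586537  0.17838758  0.48597581]
42.275
```

View pics/s14.png

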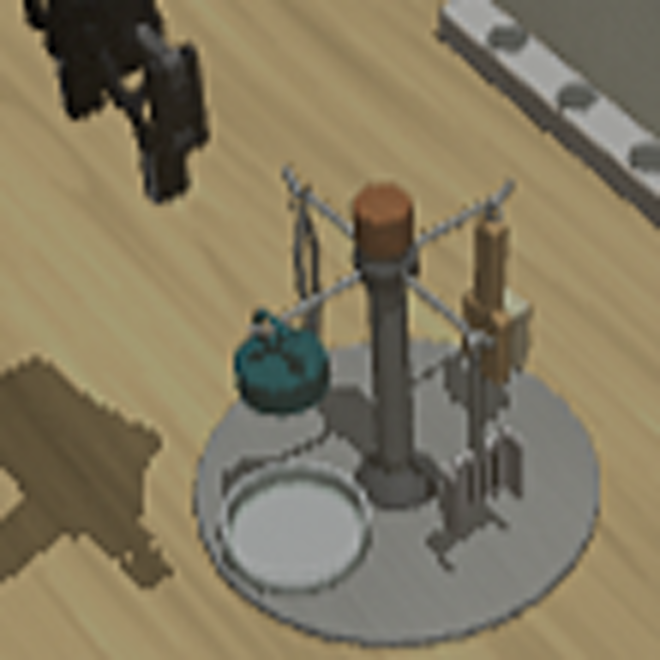

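View pics/c14.png

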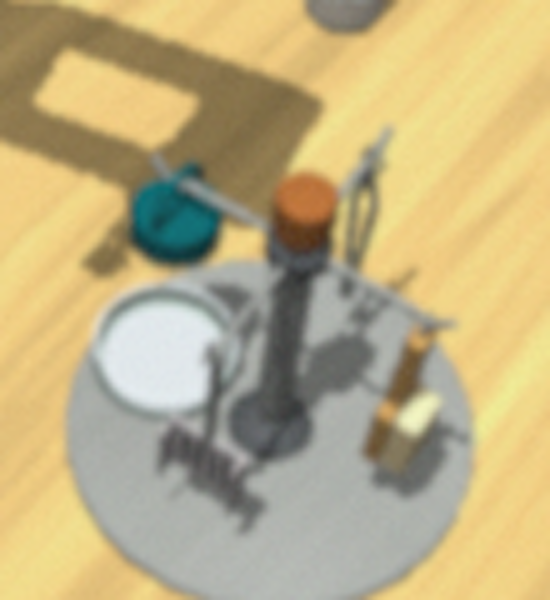

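View pics/w14.png

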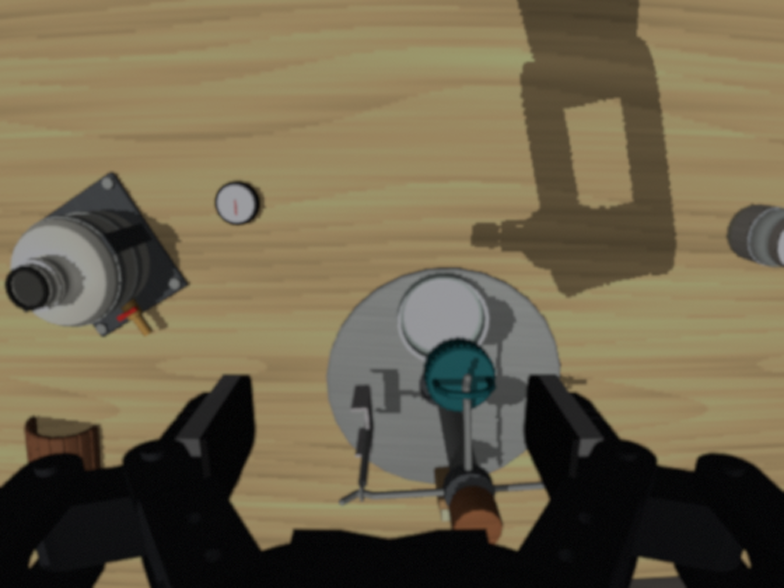

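The cap hangs upright on the hook over the dish. I check its position and that it is at rest.

Run:
```python
from h import *
from workcell import *
bot.dwell(1.0)
w=snap("wrist","15");s2=snap("side","15");c2=snap("scene","15")
a=load("scene14");b=load("side14");s6=load("side6");
A=lambda x,y:(260+(x+.5)/5-.5,130+(y+.5)/5-.5)
B=lambda x,y:(200+(x+.5)/6-.5,130+(y+.5)/6-.5)
print("cap body",tri(a,A(175,222),b,B(282,370)))
print("dish floor",tri(a,A(164,348),b,B(297,530)))
for x,y,n in((a,c2,"scene"),(b,s2,"side")):
    d=cv2.absdiff(x["frame"],np.array(y["frame"])).max(2);print(n,"changed px",(d>40).sum())
s0=load("side0");d=cv2.absdiff(cv2.GaussianBlur(s0["frame"],(3,3),0),cv2.GaussianBlur(np.array(s2["frame"]),(3,3),0)).max(2)
for n,x,y in (("thermo",254,273),("bowl",338,241),("log",371,275),("jar",185,175),("spray",356,362),("dish",248,217)): print(n,(d[y-14:y+14,x-14:x+14]>40).sum())
cap=np.array(w["frame"])
```

```text
cap body (array([0.51242008, 0.1590006 , 0.17283291]), np.float64(0.0008078718141046241))
dish floor (array([0.51047846, 0.15889706, 0.02348501]), np.float64(0.0033809483148586664))
scene changed px 0
side changed px 0
thermo 0
bowl 0
log 0
jar 0
spray 0
dish 9
```

Run:
```python
from workcell import *
hand_in();print(get_obs()["time_s"])
```

```text
the job is handed in; nothing more can be done
the job is handed in; nothing more can be done
```

The cap is off the reservoir and hanging by its carry loop on the empty hook, over the middle of the dish. I handed the job in at about 43.5 s of the 72 s allowed.

I turned the carousel about 53° clockwise by its knob. I then unscrewed the cap in two counter-clockwise twists (110° and 105°) with one regrip between them. After that I lifted it clear, slid its loop over the hook, lowered it until the hook carried it, let go and backed away.

**Last checks**
- **Position:** the cap is at about (0.512, 0.159) and the dish's centre at about (0.510, 0.159), within about 2–3 mm of each other.
- **At rest:** scene and side pictures taken about 1 s apart show no change, and the cap looks upright.
- **Bystanders:** the side picture shows no change around any of them compared with the start. The dish measures within a few millimetres of where it began.
- **Robot:** it stands clear and touches nothing.

**What disagreed**
- **Fingertip height:** the real fingertips sit about 36 mm higher than the stated tool frame. My first grip on the knob closed just above it and did nothing. I measured the offset by touching the knob's top, corrected for it, and the second grip turned the rack.
- **Cap centre:** the wrist picture put the cap's centre about 2–3 mm off. The arm was pushed aside about 4 mm during the first twist. I corrected this for the second twist, which moved less than 1 mm.

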